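# Bring the stool rung home against the length stop

## Task

The replacement rung for the stool is to be cut in the dowel jig: lay it in the jig's V-groove on the open side of the spring hold-down, then slide it along the groove under the hold-down until you feel it meet the brass button of the length stop. Press it lightly against the button for about a second so that it is surely home, and leave it lying there. Go gently: the stop screw is only finger-tight and a hard push spoils its setting; leave the other things on the counter alone.

Things in the scene. Friction and masses are not known exactly. Their poses are not given: they have to be found in the camera images.
- jig: Dowel jig fixed to the counter: plywood base 80 x 332 x 12 mm, on it an aluminium V-block 52 x 320 mm, its flat top 29 mm above the counter, with a 90 degree V-groove 22 mm wide, 11 mm deep. Origin: on the counter, under the groove's centre line. Own y: along the groove, from the open end to the stop; z up. A rung lying in the groove has its axis at x 0, z 35.7 mm, 6.7 mm above the flat top.
- lay (a point): Loading place: where the rung's middle comes when it is laid in the groove; on the axis of a seated rung (35.7 mm above the counter), 48 mm to the -y side of the jig's origin. The V-block begins 104 mm to the -y side of it. Axes as the jig's.
- hold_down (a point): Middle of the spring hold-down's line, on the seated rung's axis, 60 mm to the +y side of the jig's origin. Above it a white nylon drum (30 mm across, 16 mm wide) springs down to 1.5 mm below the rung's top, in a dark steel bridge 69 mm wide, 96 mm high. Push the rung in under it from the -y side: up to about 14 N to enter, then roughly 3 to 6 N to slide, different each time.
- rung: Loose round wooden rung (brown dowel), 25 mm diameter, 180 mm long, square ends, about 65 g, at first lying on the counter between robot and jig. Origin: its middle, on its axis. Own y: along its length (either end may go first); it can roll, so own x and z point anywhere.
- stop_bracket: Length stop at the groove's far end: fixed blue bracket. Origin: on the counter, 156 mm to the +y side of the jig's. Through it, on the groove axis, a stop screw (stop_screw_c0: its brass button, 18 mm across, 5 mm thick). Its face meets the rung's end 20 to 56 mm to the -y side of this origin: set differently each time, not measured. Over 15 N spoils the setting; 3 N at the button seats the rung.
- mug: White mug, 82 mm across, 95 mm high, bystander. Origin: centre of its underside.
- glue_bottle: Yellow bottle of wood glue, 56 mm across, 160 mm high, bystander. Origin: centre of its underside.
- tape_measure: Yellow and black tape measure, 68 x 36 x 62 mm, bystander beyond the jig. Origin: centre of its underside.
- screwdriver: Screwdriver lying beyond the jig, bystander. Origin: middle of its underside.
Things that resemble listed ones, but are neither listed nor needed, are in the scene too. Several things have the shape of the rung; the one meant has the colours described above.

How it is judged:
On the way, in this order (a step that is already met when the one before it is completed fails the run):
1. the rung lies in the V-groove on the open side of the hold-down (x of rung in the frame of jig between -0.003 and 0.003 m and z of rung in the frame of jig between 0.0332 and 0.0382 m and angle between the y axis of rung and the y axis of jig, either way round below 0.05 rad and y of rung in the frame of jig between -0.11 and -0.02 m), for 0.2 s.
2. the rung, lying in the groove with its end at the length stop, is pressed against the stop with 3 N or more for 0.3 s (x of rung in the frame of jig between -0.003 and 0.003 m and z of rung in the frame of jig between 0.0332 and 0.0382 m and angle between the y axis of rung and the y axis of jig, either way round below 0.05 rad and distance between rung and stop_screw_c0 between 0.0905 and 0.0941 m and contact force between rung and stop_bracket above 3 N), for 0.3 s.
At the end, for the whole second after the job is handed in: The rung lies at rest in the groove (axis within 3 mm sideways, 2.5 mm in height and 0.05 rad of the groove's), under the hold-down, its end within 1.6 mm of the stop screw's button; the screw is within 1.5 mm of where it was set (x of rung in the frame of jig between -0.003 and 0.003 m and z of rung in the frame of jig between 0.0332 and 0.0382 m and angle between the y axis of rung and the y axis of jig, either way round below 0.05 rad and distance between rung and stop_screw_c0 between 0.0905 and 0.0941 m and distance of stop_screw_c0 from where it was at the start of the episode below 0.0015 m and linear speed of rung below 0.01 m/s); the robot touches nothing.
It fails at once if the stop screw is shifted by more than 1.5 mm (distance of stop_screw_c0 from where it was at the start of the episode above 0.0015 m).
It fails at once if the rung is pushed against the length stop with more than 15 N (contact force between rung and stop_bracket above 15 N).
It fails at once if a bystander (mug, glue bottle, tape measure, screwdriver) is moved by more than 20 mm (distance of any of mug, glue_bottle, tape_measure, screwdriver from where it was at the start of the episode above 0.02 m).
It also fails if it takes over 72 s, if anything falls off the work surface, if the arm or the gripper's body presses on something with over 40 N, if the wrist force passes 120 N, or if a joint passes its speed limit or range.

## Robot

A 6-joint arm with a two-finger parallel gripper is mounted at the origin on the work surface. World frame = base frame: x ahead of the robot, y to its left, z up, the work surface at z = 0. Lengths are in m, angles in rad, forces in N, time in s.
With the tool pointing down it reaches from about 0.35 to 0.85 m from the base axis. Payload 8.1 kg.
Tool frame: the origin (TCP) lies at the very end of the fingers, on their centre line; the grasp point (between the pads) lies 19 mm behind it; x points along the fingers, y is the direction in which the jaws open and shut, and the axes are right-handed (so a half turn about x gives the same grasp; the last joint's range is limited). The gripper opens to 93 mm and grips with 3 to 60 N. Pads are 15 mm wide; open, the fingers measure 128 mm over their backs; the gripper's body (75 mm by 188 mm) begins 65 mm behind the grasp point.
Start: joints at [-1.422, 0.13, 1.488, -0, 1.523, -0.085], TCP at [0.139, -0.584, 0.219] pointing down, gripper open.
Joint ranges: [-2.96, 2.96], [-0.89, 2.26], [0.02, 2.5], [-1.34, 4.48], [0, 2.73], [-2.66, 2.66]. Speed limits (rad/s): [2.39, 2.39, 2.79, 3.14, 3.14, 3.14].

## Interface

Orientations are given as a rotation vector (axis times angle).
In Python, from plant import * gives the robot as it stands. The module is installed in compiled form; this text tells all that it offers.
- The arm moves only by the tool apply_moves, never from a script. Its argument "series" is a list of rows, each an object with "jaw": the gripper's target within -1 to 1 (shut at 1, half-way at 0, fully open at -1); "linear": the shift along the tool's x, y, z normalised to -1 to 1, where 1 is 0.6 m, a list of three; "roll": the turn about the tool's x normalised to -1 to 1, where 1 is 30 degrees. A call has 1 to 20 rows; each row is the pose to reach, as a shift and turn from the pose measured when the call began, along the tool's axes at that moment; what a row does not reach only later rows make up. A row lasts 1/8 s, in which the tool goes at most 62.5 mm and 10.7 degrees, less where a joint would pass 70% of its speed; a pose out of reach is approached as far as the arm can. A call with a number of a shift or a turn outside -1 to 1 is refused whole. A call with a gripper value outside its range is refused whole. The fingers move at their own pace and stop on an object; "force" is the grip in N (left out, the last holds). Time passes only in rows, so rows that repeat a pose let the fingers close. It gives the time, the measured TCP pose, the force and the opening at its end, in the units of the state.
- read_state(): the state, without advancing time (a new reading comes with each control period).
- read_camera(name): name is "side" or "top" or "wrist"; returns a dict with "pixels" (420x560x3 uint8, blue, green, red), "intrinsics" (3x3 intrinsics, pixels), "D" ([k1, k2, p1, p2, k3] as OpenCV has them; the pictures are not rectified), "rvec" (rotation vector, rad) and "tvec" (3), from world to camera coordinates, as OpenCV has them; the wrist camera has in their place "tool_from_camera" (4x4, takes a point from camera to tool coordinates, whose origin is the TCP and whose axes are the tool frame's). Camera axes: x right, y down, z forward; pixel columns grow to the right and rows downward; lengths in m; the calibration is good to about 2 mm. A picture is of the moment at which its call begins: read the wrist's pose just before it. There is no depth.
- close_job(): hands the job in, once; it reports no verdict.
The state is a dict: "t": time; "q": joint angles; "dq": joint speeds; "joint_torque": joint torques, N m; "tool_pos": TCP position; "orientation": TCP orientation; "force": force on the tool from outside, world axes, zero at the start; "wrist_torque": the same for the moment, N m; "opening": finger opening in m.
Only numpy, scipy, OpenCV 4.12 (cv2) and the standard library are available. Lean on these libraries where they do the work, as an engineer would, in place of code of your own. Each camera call takes 0.05 s, during which the arm holds its last target. There are 200 camera calls.

## Working session

There is one attempt and no reset: what is moved stays moved. The work goes in short steps, Python scripts to look and compute and a tool call to move; the robot and the scene stay as the last step left them, time stands still between calls to the robot, and variables do not carry over. Pictures are saved under pics/ and viewed, about 8 in all and at most 12, crops included, and the job is handed in when it is done.

Besides the shell and the picture viewer there is one more tool, called after "Emit:" as a command line: name --argument value ..., lists and objects as JSON in quotes. apply_moves: Moves the arm, as the interface text tells. Its arguments: {"type":"object","properties":{"series":{"type":"array"},"force":{"type":"number"}},"required":["series"]}

```bash
mkdir -p pics; cat > h.py <<'E'
from plant import *
import numpy as np, cv2
from scipy.spatial.transform import Rotation as R
def snap(n,f=None):
    c=read_camera(n)
    if f: cv2.imwrite('pics/'+f,c['pixels'])
    return c
def ray(c,uv,st=None):
    p=cv2.undistortPoints(np.array([[uv]],float),c['intrinsics'],c['D'])[0,0]
    d=np.array([p[0],p[1],1.])
    if 'rvec' in c:
        M=cv2.Rodrigues(np.array(c['rvec'],float))[0]; t=np.array(c['tvec'],float).ravel()
        return -M.T@t, M.T@d
    T=np.array(c['tool_from_camera']); Rt=R.from_rotvec(st['orientation']).as_matrix()
    return Rt@T[:3,3]+np.array(st['tool_pos']), Rt@T[:3,:3]@d
def onz(c,uv,z,st=None):
    o,d=ray(c,uv,st); return o+d*(z-o[2])/d[2]
def proj(c,P,st=None):
    P=np.atleast_2d(P).astype(float)
    if 'rvec' in c: return cv2.projectPoints(P,np.array(c['rvec'],float),np.array(c['tvec'],float),c['intrinsics'],c['D'])[0][:,0]
    T=np.array(c['tool_from_camera']); Rt=R.from_rotvec(st['orientation']).as_matrix()
    Q=((P-st['tool_pos'])@Rt-T[:3,3])@T[:3,:3]
    return cv2.projectPoints(Q,np.zeros(3),np.zeros(3),c['intrinsics'],c['D'])[0][:,0]
E
python3 - <<'E'
from h import *
s=read_state(); print({k:np.round(v,3) for k,v in s.items()}); print(R.from_rotvec(s['orientation']).as_matrix().round(3))
for n in('top','side'):
    c=snap(n,n+'1.png'); np.savez(n+'1.npz',**c)
E
```

```text
{'t': np.float64(0.0), 'q': array([-1.422,  0.131,  1.489, -0.   ,  1.523, -0.085]), 'dq': array([-0.001,  0.001,  0.   ,  0.001,  0.   ,  0.001]), 'joint_torque': array([ 1.0000e-03, -5.5983e+01, -4.9176e+01,  7.7000e-02,  3.5000e-02,
       -0.0000e+00]), 'tool_pos': array([ 0.139, -0.583,  0.218]), 'orientation': array([ 2.098,  0.248, -2.098]), 'force': array([ 0.038, -0.079, -0.505]), 'wrist_torque': array([-0.028, -0.028, -0.032]), 'opening': np.float64(0.093)}
[[-0.     0.232 -0.973]
 [ 0.002 -0.973 -0.232]
 [-1.    -0.002 -0.   ]]
```

View pics/top1.png

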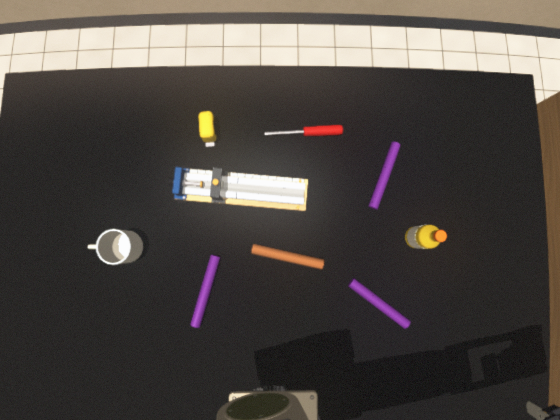

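View pics/side1.png

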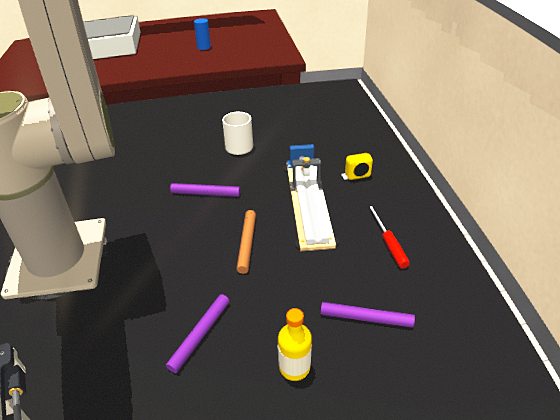

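Top view: the brown/orange dowel lies at (288,257) and three purple dowels at (385,175), (205,292) and (380,304). Only the brown one fits the description. The jig runs from its open end (307,193) to the blue stop (178,184). The mug is at (120,247), the bottle at (425,237), the tape at (207,127) and the screwdriver at (305,131).

```bash
python3 - <<'E'
from h import *
c=dict(np.load('top1.npz')); im=c['pixels']; hsv=cv2.cvtColor(im,cv2.COLOR_BGR2HSV)
m=cv2.inRange(hsv,(5,120,80),(17,255,255)); m[:240]=0;m[275:]=0;m[:,:245]=0;m[:,330:]=0
r=cv2.minAreaRect(cv2.findNonZero(m)); print('rung rect',r)
b=cv2.boxPoints(r); W=np.array([onz(c,p,.0125) for p in b]); cen=W.mean(0)
e=[W[1]-W[0],W[2]-W[1]]; e.sort(key=np.linalg.norm); print('size',[np.linalg.norm(x) for x in e],'cen',cen,'ang',np.degrees(np.arctan2(e[1][1],e[1][0])))
# jig: base (wood colour+white) contour
m2=cv2.inRange(hsv,(0,0,110),(40,255,255)); m2[:160]=0;m2[215:]=0;m2[:,:165]=0;m2[:,315:]=0
r2=cv2.minAreaRect(cv2.findNonZero(m2)); print('jig rect',r2)
for z in(.012,.029):
  W=np.array([onz(c,p,z) for p in cv2.boxPoints(r2)]); print(z,W.round(4).tolist())
mb=cv2.inRange(hsv,(100,120,40),(125,255,255)); mb[:160]=0;mb[215:]=0;mb[:,220:]=0;mb[:,:160]=0
print('blue',cv2.minAreaRect(cv2.findNonZero(mb)))
a=cv2.resize(im[155:280,165:335],None,fx=4.5,fy=4.5,interpolation=cv2.INTER_CUBIC); cv2.imwrite('pics/crop1.png',a)
E
```

```text
rung rect ((287.2834777832031, 256.2370910644531), (73.9752197265625, 10.454102516174316), 12.652555465698242)
size [np.float64(0.02585665287816125), np.float64(0.1841301534173578)] cen [ 0.44286835 -0.03716949  0.0125    ] ang -103.01576976513299
jig rect ((242.39303588867188, 187.52774047851562), (130.2102508544922, 35.64838409423828), 5.11731481552124)
0.012 [[0.5859, 0.2419, 0.012], [0.6767, 0.2357, 0.012], [0.6455, -0.0934, 0.012], [0.5553, -0.0841, 0.012]]
0.029 [[0.584, 0.2379, 0.029], [0.6732, 0.2318, 0.029], [0.6426, -0.0916, 0.029], [0.5539, -0.0825, 0.029]]
blue ((177.71815490722656, 182.13055419921875), (9.694515228271484, 30.148874282836914), 6.115502834320068)
```

View pics/crop1.png

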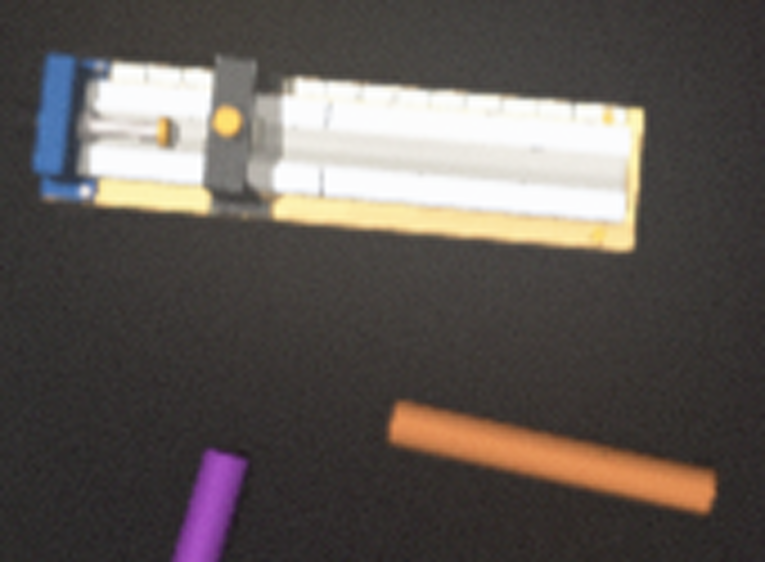

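The crop confirms it: the brown dowel at crop (550,457), measured 184 x 26 mm. The button shows at crop (165,131), left of the bridge. I'll move above the rung.

Emit:
apply_moves --series '[{"jaw": -1, "linear": [0, -0.768, -0.704], "roll": -1}, {"jaw": -1, "linear": [0, -0.768, -0.704], "roll": -1}, {"jaw": -1, "linear": [0, -0.768, -0.704], "roll": -1}, {"jaw": -1, "linear": [0, -0.768, -0.704], "roll": -1}, {"jaw": -1, "linear": [0, -0.768, -0.704], "roll": -1}, {"jaw": -1, "linear": [0, -0.768, -0.704], "roll": -1}, {"jaw": -1, "linear": [0, -0.768, -0.704], "roll": -1}, {"jaw": -1, "linear": [0, -0.768, -0.704], "roll": -1}, {"jaw": -1, "linear": [0, -0.768, -0.704], "roll": -1}, {"jaw": -1, "linear": [0, -0.768, -0.704], "roll": -1}, {"jaw": -1, "linear": [0, -0.768, -0.704], "roll": -1}, {"jaw": -1, "linear": [0, -0.768, -0.704], "roll": -1}, {"jaw": -1, "linear": [0, -0.768, -0.704], "roll": -1}]'

```text
t: 1.72
tool_pos: [0.4426, -0.0383, 0.2184]
orientation: [1.78, 0.708, -1.78]
force: [0.1, 0.3, 1.3]
opening: 0.0929
```

Emit:
apply_moves --series '[{"jaw": -1, "linear": [0, 0, 0], "roll": -1}, {"jaw": -1, "linear": [0, 0, 0], "roll": -1}, {"jaw": -1, "linear": [0, 0, 0], "roll": -1}, {"jaw": -1, "linear": [0, 0, 0], "roll": -1}, {"jaw": -1, "linear": [0, 0, 0], "roll": -1}]'

```text
t: 2.35
tool_pos: [0.4424, -0.0392, 0.2184]
orientation: [1.425, 1.055, -1.424]
force: [0.0, -0.2, -0.1]
opening: 0.0927
```

```bash
cat > w.py <<'E'
from h import *
import sys,pickle
n=sys.argv[1]
s=read_state(); c=snap('wrist',n+'.png'); pickle.dump((s,c),open(n+'.pkl','wb'))
print(s['t'],s['tool_pos'].round(4) if hasattr(s['tool_pos'],'round') else s['tool_pos'],s['opening'],np.round(s['force'],2),np.round(s['q'],3)); print(R.from_rotvec(s['orientation']).as_matrix().round(4))
E
python3 w.py w1
```

```text
2.35 [ 0.4424 -0.0392  0.2184] 0.09273821061796923 [ 0.01 -0.18 -0.09] [-2.050e-01 -3.040e-01  1.898e+00  1.000e-03  1.548e+00  9.200e-02]
[[-5.000e-04  9.563e-01 -2.925e-01]
 [ 1.200e-03 -2.925e-01 -9.563e-01]
 [-1.000e+00 -9.000e-04 -1.000e-03]]
```

View pics/w1.png

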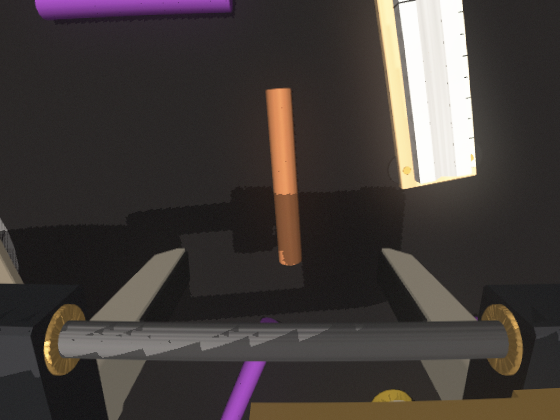

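Wrist view: the rung runs from (279,90) to (290,263), midway between the open fingers. The jig's open end is at (437,181). The purple dowels are clear of it.

```bash
python3 - <<'E'
from h import *
import pickle
s,c=pickle.load(open('w1.pkl','rb')); hsv=cv2.cvtColor(c['pixels'],cv2.COLOR_BGR2HSV)
m=cv2.inRange(hsv,(4,110,40),(18,255,255)); m[:80]=0;m[275:]=0;m[:,:255]=0;m[:,315:]=0
b=cv2.boxPoints(cv2.minAreaRect(cv2.findNonZero(m))); print(b.round(1).tolist())
W=np.array([onz(c,p,.0125,s) for p in b]); e=sorted([W[1]-W[0],W[2]-W[1]],key=np.linalg.norm)
print('size',[np.linalg.norm(x).round(4) for x in e],'cen',W.mean(0).round(4),'ang',np.degrees(np.arctan2(e[1][1],e[1][0])))
# jig base left edge (z .012) and groove edges from top cam
t=dict(np.load('top1.npz'))
for nm,uv,z in [('edgeU_R',(628,123),.029),('edgeU_L',(300,94),.029),('edgeL_R',(623,220),.029),('edgeL_L',(275,190),.029),('button',(160,131),.0357),('base_RU',(643,110),.012),('base_RL',(632,250),.012),('base_LL',(100,205),.012)]:
    print(nm,onz(t,(uv[0]/4.5+165,uv[1]/4.5+155),z).round(4))
a=c['pixels'][0:200,360:500]; cv2.imwrite('pics/w1c.png',cv2.resize(a,None,fx=3,fy=3))
E
```

```text
[[264.70001220703125, 88.5999984741211], [291.1000061035156, 86.5], [304.79998779296875, 264.0], [278.3999938964844, 266.0]]
size [np.float64(0.0256), np.float64(0.1869)] cen [ 0.4437 -0.041   0.0125] ang -101.97091999756424
edgeU_R [ 0.6256 -0.0807  0.029 ]
edgeU_L [0.6423 0.1002 0.029 ]
edgeL_R [ 0.5718 -0.0773  0.029 ]
edgeL_L [0.5891 0.1136 0.029 ]
button [0.621  0.1761 0.0357]
base_RU [ 0.6356 -0.0909  0.012 ]
base_RL [ 0.5567 -0.0836  0.012 ]
base_LL [0.5831 0.2133 0.012 ]
```

View pics/w1c.png

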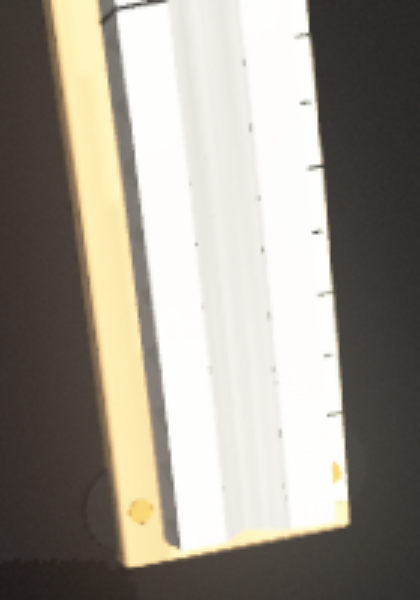

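Emit:
apply_moves --series '[{"jaw": -1, "linear": [0.15, 0.006, 0.049], "roll": -0.167}, {"jaw": -1, "linear": [0.25, 0.006, 0.049], "roll": -0.167}, {"jaw": -1, "linear": [0.31, 0.006, 0.049], "roll": -0.167}, {"jaw": -1, "linear": [0.335, 0.006, 0.049], "roll": -0.167}, {"jaw": -1, "linear": [0.349, 0.006, 0.049], "roll": -0.167}, {"jaw": -1, "linear": [0.349, 0.006, 0.049], "roll": -0.167}, {"jaw": 0.5, "linear": [0.349, 0.006, 0.049], "roll": -0.167}, {"jaw": 1, "linear": [0.349, 0.006, 0.049], "roll": -0.167}, {"jaw": 1, "linear": [0.349, 0.006, 0.049], "roll": -0.167}, {"jaw": 1, "linear": [0.349, 0.006, 0.049], "roll": -0.167}, {"jaw": 1, "linear": [0.349, 0.006, 0.049], "roll": -0.167}, {"jaw": 1, "linear": [0.349, 0.006, 0.049], "roll": -0.167}]' --force 30

```text
t: 3.9
tool_pos: [0.4372, -0.0678, 0.0089]
orientation: [1.362, 1.105, -1.361]
force: [0.0, -0.3, 0.5]
opening: 0.0373
```

Emit:
apply_moves --series '[{"jaw": 1, "linear": [0, 0, 0], "roll": 0}, {"jaw": 1, "linear": [0, 0, 0], "roll": 0}, {"jaw": 1, "linear": [0, 0, 0], "roll": 0}, {"jaw": 1, "linear": [0, 0, 0], "roll": 0}, {"jaw": 1, "linear": [-0.05, 0, 0], "roll": 0}, {"jaw": 1, "linear": [-0.12, 0, 0], "roll": 0}, {"jaw": 1, "linear": [-0.2, 0, 0], "roll": -0.227}, {"jaw": 1, "linear": [-0.2, 0, 0], "roll": -0.227}, {"jaw": 1, "linear": [-0.2, 0, 0], "roll": -0.227}]' --force 30

```text
t: 5.03
tool_pos: [0.437, -0.0679, 0.1283]
orientation: [1.276, 1.167, -1.276]
force: [-0.3, 0.8, -0.8]
opening: 0.0243
```

```bash
python3 w.py w2
```

```text
5.025 [ 0.437  -0.0679  0.1283] 0.024259631213877284 [-0.29  0.76 -0.76] [-2.710e-01 -2.480e-01  2.018e+00  1.000e-03  1.372e+00 -1.810e-01]
[[-0.001   0.9959 -0.0904]
 [ 0.0014 -0.0904 -0.9959]
 [-1.     -0.0011 -0.0013]]
```

View pics/w2.png

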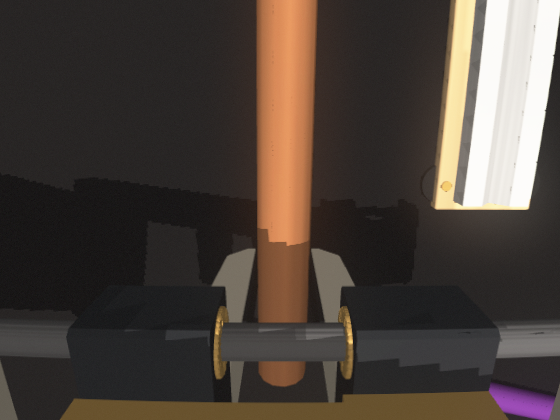

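The rung is gripped (opening 24 mm) and its axis follows the tool. The jig's open end is at (483,207), with the groove near column 505.

```bash
python3 - <<'E'
from h import *
import pickle
s,c=pickle.load(open('w2.pkl','rb')); g=cv2.cvtColor(c['pixels'],cv2.COLOR_BGR2GRAY)
for r in(20,60,100,140,180): print(r,g[r,440:556:2].tolist())
def edges(r):
    row=cv2.GaussianBlur(g,(1,5),0)[r].astype(int)
    return row
t=dict(np.load('top1.npz'))
# block outer edges in wrist view at z=.029
E

```

```text
20 [44, 43, 47, 46, 53, 95, 107, 183, 228, 233, 231, 229, 229, 233, 236, 237, 234, 126, 107, 105, 107, 109, 141, 251, 251, 251, 251, 251, 251, 251, 251, 251, 251, 243, 225, 221, 228, 235, 236, 232, 233, 231, 230, 228, 229, 230, 235, 233, 239, 251, 251, 251, 250, 250, 250, 250, 250, 250]
60 [49, 50, 54, 96, 106, 162, 225, 233, 231, 230, 228, 227, 225, 228, 231, 124, 110, 109, 110, 103, 165, 251, 251, 251, 251, 251, 251, 251, 251, 251, 251, 232, 223, 223, 232, 236, 233, 231, 232, 231, 232, 230, 230, 233, 235, 207, 249, 250, 250, 250, 250, 250, 250, 250, 250, 250, 247, 48]
100 [53, 94, 108, 164, 225, 232, 230, 230, 229, 227, 226, 229, 225, 115, 114, 116, 114, 111, 219, 251, 251, 251, 251, 251, 252, 251, 252, 251, 246, 226, 226, 229, 237, 235, 232, 232, 232, 235, 234, 232, 233, 236, 232, 247, 251, 251, 251, 251, 251, 251, 251, 251, 251, 247, 51, 43, 42, 43]
140 [109, 173, 226, 232, 230, 229, 228, 227, 225, 225, 189, 118, 118, 120, 119, 131, 251, 252, 252, 252, 252, 252, 252, 252, 252, 251, 230, 229, 228, 238, 237, 233, 233, 234, 239, 237, 235, 235, 236, 211, 249, 252, 252, 252, 252, 252, 252, 252, 252, 252, 225, 51, 52, 50, 49, 48, 48, 45]
180 [229, 230, 229, 226, 228, 227, 226, 224, 125, 120, 120, 118, 120, 232, 252, 252, 252, 253, 252, 252, 252, 252, 252, 234, 229, 228, 238, 237, 233, 233, 237, 240, 237, 235, 237, 236, 233, 251, 252, 252, 252, 252, 252, 252, 252, 252, 252, 118, 64, 63, 57, 55, 52, 53, 48, 51, 50, 50]
```

```bash
python3 - <<'E'
from h import *
import pickle
s,c=pickle.load(open('w2.pkl','rb'))
M=[]
for r,e in {60:(480,502,531,553),100:(475.5,497,525.5,547.5),140:(471,491.5,519,540.5),180:(466,486,514,534)}.items():
    P=np.array([onz(c,(u,r),.029,s) for u in e]); print(r,np.linalg.norm(P[3]-P[0]).round(4),np.linalg.norm(P[2]-P[1]).round(4),P[1:3].mean(0).round(4),P[[0,3]].mean(0).round(4)); M.append(P[1:3].mean(0))
M=np.array(M); k=np.polyfit(M[:,1],M[:,0],1); print('x=a*y+b',k,'deg',np.degrees(np.arctan(k[0])))
print('block end',onz(c,(490,205),.029,s).round(4),'base end',onz(c,(483,209),.012,s).round(4))
# rung edges in hand -> axis in tool frame
hsv=cv2.cvtColor(c['pixels'],cv2.COLOR_BGR2HSV); m=cv2.inRange(hsv,(4,110,30),(18,255,255))
for r in(20,80,140,200,270,):
    x=np.where(m[r,240:330])[0]+240; P=onz(c,((x[0]+x[-1])/2,r),s['tool_pos'][2]+.004,s)
    print(r,x[0],x[-1],'tool yz',((P-s['tool_pos'])@R.from_rotvec(s['orientation']).as_matrix()).round(4))
x=np.where(m[:,282])[0];print('tail row',x[x<400][-1]); P=onz(c,(282,x[x<400][-1]),s['tool_pos'][2]+.0,s);print(((P-s['tool_pos'])@R.from_rotvec(s['orientation']).as_matrix()).round(4))
E

```

```text
60 0.0535 0.0213 [0.608  0.0251 0.029 ] [0.6083 0.0251 0.029 ]
100 0.0539 0.0213 [ 0.6056 -0.002   0.029 ] [ 0.6061 -0.002   0.029 ]
140 0.0532 0.021 [ 0.6028 -0.0302  0.029 ] [ 0.6034 -0.0302  0.029 ]
180 0.0534 0.022 [ 0.6007 -0.0599  0.029 ] [ 0.601  -0.0599  0.029 ]
x=a*y+b [0.08706055 0.60574449] deg 4.975656245388793
block end [ 0.5941 -0.0788  0.029 ] base end [ 0.5981 -0.0872  0.012 ]
20 256 317 tool yz [-0.0039  0.0007 -0.1091]
80 256 315 tool yz [-0.0039  0.0003 -0.0855]
140 256 313 tool yz [-0.0039 -0.     -0.0604]
200 256 322 tool yz [-0.004   0.0021 -0.0333]
270 258 308 tool yz [-0.004  -0.0006  0.0016]
tail row 386
[-0.0001 -0.001   0.0741]
```

Emit:
apply_moves --series '[{"jaw": 1, "linear": [0, 0.09, -0.04], "roll": 0}, {"jaw": 1, "linear": [0, 0.18, -0.08], "roll": 0}, {"jaw": 1, "linear": [0, 0.27, -0.123], "roll": 0}, {"jaw": 1, "linear": [0, 0.27, -0.123], "roll": 0}, {"jaw": 1, "linear": [0, 0.27, -0.123], "roll": 0}, {"jaw": 1, "linear": [0.06, 0.27, -0.123], "roll": 0}, {"jaw": 1, "linear": [0.11, 0.27, -0.123], "roll": 0}, {"jaw": 1, "linear": [0.13, 0.27, -0.123], "roll": 0}, {"jaw": 1, "linear": [0.13, 0.27, -0.123], "roll": 0}, {"jaw": 1, "linear": [0.13, 0.27, -0.123], "roll": 0}]'

```text
t: 6.32
tool_pos: [0.6051, -0.0091, 0.051]
orientation: [1.277, 1.166, -1.275]
force: [0.1, -0.2, 0.3]
opening: 0.0243
```

```bash
python3 - <<'E'
from h import *
s=read_state();print(s['tool_pos'].round(4),R.from_rotvec(s['orientation']).as_matrix().round(4)[:,2])
a=snap('wrist')['pixels']; b=snap('side')['pixels']
b=cv2.resize(b[130:280,230:370],None,fx=3,fy=3); a=cv2.resize(a,(500,375)); h=np.zeros((450,420+375+5,3),np.uint8); h[:450,:420]=b; h[:375,425:]=a[:,60:435]
cv2.imwrite('pics/lay.png',h)
E
```

```text
[ 0.6051 -0.0091  0.051 ] [-0.0907 -0.9959 -0.0016]
```

View pics/lay.png

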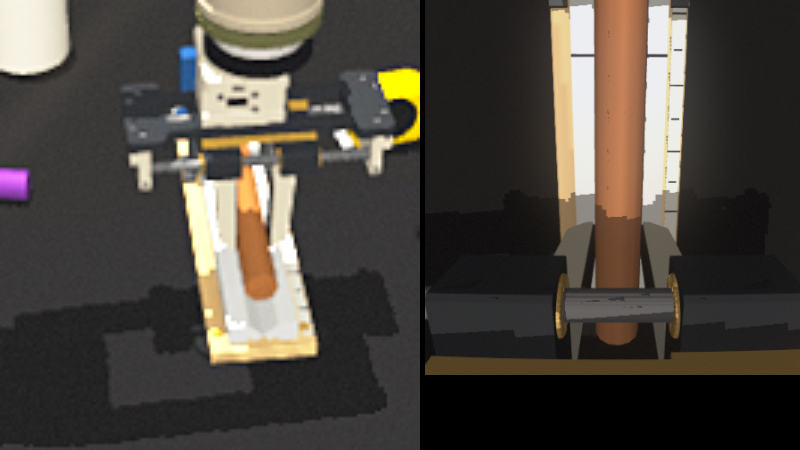

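Wrist view: the rung (595–645) sits centrally over the V-block (571–667), parallel to it. I'll lower it into the groove.

Emit:
apply_moves --series '[{"jaw": 1, "linear": [0.015, 0, 0], "roll": 0}, {"jaw": 1, "linear": [0.025, 0, 0], "roll": 0}, {"jaw": 1, "linear": [0.029, 0, 0], "roll": 0}, {"jaw": 1, "linear": [0.03, 0, 0], "roll": 0}, {"jaw": 1, "linear": [0.03, 0, 0], "roll": 0}]'

```text
t: 7.05
tool_pos: [0.6052, -0.0089, 0.0329]
orientation: [1.277, 1.166, -1.275]
force: [-0.1, -0.2, -1.1]
opening: 0.024
```

Emit:
apply_moves --series '[{"jaw": 1, "linear": [0.001, 0, 0], "roll": 0}, {"jaw": 1, "linear": [0.001, 0, 0], "roll": 0}, {"jaw": 0.3, "linear": [0.001, 0, 0], "roll": 0}, {"jaw": 0.3, "linear": [0.001, 0, 0], "roll": 0}, {"jaw": 0.3, "linear": [0.001, 0, 0], "roll": 0}, {"jaw": 0.3, "linear": [0.001, 0, 0], "roll": 0}, {"jaw": 0.3, "linear": [0.001, 0, 0], "roll": 0}]'

```text
t: 7.92
tool_pos: [0.6052, -0.0089, 0.0323]
orientation: [1.277, 1.166, -1.275]
force: [0.7, 0.2, 0.2]
opening: 0.0325
```

```bash
python3 - <<'E'
from h import *
import pickle
s=read_state(); c=snap('wrist'); pickle.dump((s,c),open('w3.pkl','wb')); t=snap('top'); b=snap('side')
np.savez('top2.npz',**t);np.savez('side2.npz',**b)
print(s['t'],s['opening'],s['tool_pos'].round(4),np.round(s['force'],2))
hsv=cv2.cvtColor(c['pixels'],cv2.COLOR_BGR2HSV); m=cv2.inRange(hsv,(4,110,30),(18,255,255))
for r in(20,80,140,190):
    x=np.where(m[r,200:360])[0]+200; P=onz(c,((x[0]+x[-1])/2,r),.0357,s); print(r,x[0],x[-1],P.round(4),'offset from groove line',round(P[0]-.08706*P[1]-.60574,4))
for z in(.0482,.0357,.0232): print('tail',z,onz(c,(283,np.where(m[:,283])[0].max()),z,s).round(4))
A=cv2.resize(b['pixels'][130:280,230:370],None,fx=3,fy=3); C=cv2.resize(c['pixels'],(500,375)); h=np.zeros((450,800,3),np.uint8); h[:,:420]=A; h[:375,425:]=C[:,60:435]
cv2.imwrite('pics/laid.png',h)
E
```

```text
7.925 0.03254445180475254 [ 0.6052 -0.0089  0.0323] [0.69 0.25 0.15]
20 255 313 [0.6147 0.0999 0.0357] offset from groove line 0.0003
80 256 312 [0.6127 0.0764 0.0357] offset from groove line 0.0003
140 257 311 [0.6104 0.0513 0.0357] offset from groove line 0.0002
190 258 310 [0.6084 0.0288 0.0357] offset from groove line 0.0002
tail 0.0482 [ 0.5977 -0.0864  0.0482]
tail 0.0357 [ 0.5966 -0.099   0.0357]
tail 0.0232 [ 0.5955 -0.1116  0.0232]
```

View pics/laid.png

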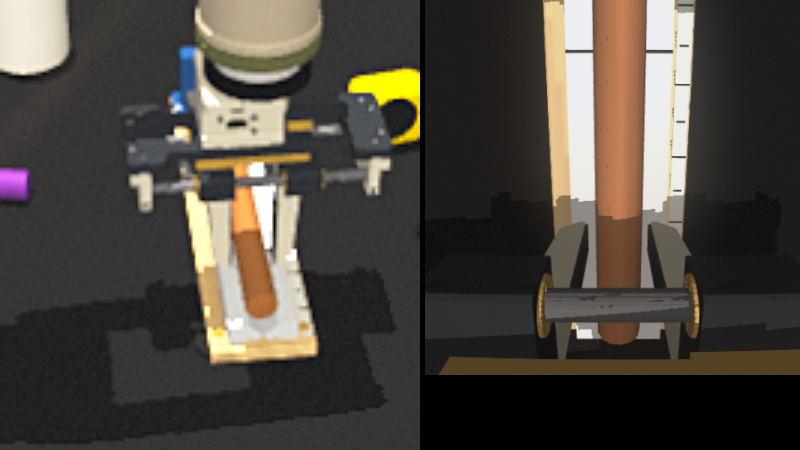

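```bash
python3 - <<'E'
from h import *
b=dict(np.load('side2.npz')); 
for uv in((316.5,231.5),(316.5,236)): print(onz(b,uv,.0357).round(4), onz(b,uv,.0232).round(4))
d=np.array([.0868,.9962,0]); o=np.array([.612,.0726,.0357])
for y in(-.145,-.135,-.16): print(y,proj(b,o+d*y).round(1))
hsv=cv2.cvtColor(b['pixels'],cv2.COLOR_BGR2HSV); m=cv2.inRange(hsv,(4,110,30),(18,255,255)); m[:180]=0;m[260:]=0;m[:,:305]=0;m[:,330:]=0
y,x=np.where(m);print(x[y.argmax()],y.max(),[ (r,x[y==r].min(),x[y==r].max()) for r in range(215,y.max()+1,3)])
E
```

```text
[ 0.6012 -0.0639  0.0357] [ 0.6046 -0.0513  0.0232]
[ 0.5979 -0.0779  0.0357] [ 0.6012 -0.0655  0.0232]
-0.145 [[316.5 234. ]]
-0.135 [[315.9 230.9]]
-0.16 [[317.5 238.7]]Traceback (most recent call last):
  File "<stdin>", line 7, in <module>
    return umr_minimum(a, axis, None, out, keepdims, initial, where)
ValueError: zero-size array to reduction operation minimum which has no identity
```

The rung lies in the groove, offset 0.3 mm from the groove line. The side view puts its tail at jig y ≈ -0.138, so its middle is at about -0.048. I'll grip again moderately and start sliding.

Emit:
apply_moves --series '[{"jaw": 1, "linear": [0, 0, 0], "roll": 0}, {"jaw": 1, "linear": [0, 0, 0], "roll": 0}, {"jaw": 1, "linear": [0, 0, 0], "roll": 0}, {"jaw": 1, "linear": [0, 0, 0], "roll": 0}, {"jaw": 1, "linear": [0, 0, 0], "roll": 0}]' --force 25

```text
t: 8.7
tool_pos: [0.6055, -0.0089, 0.0325]
orientation: [1.277, 1.166, -1.275]
force: [2.0, -0.6, 0.8]
opening: 0.024
```

Emit:
apply_moves --series '[{"jaw": 1, "linear": [0, 0, -0.004], "roll": 0}, {"jaw": 1, "linear": [0, 0, -0.008], "roll": 0}, {"jaw": 1, "linear": [0, 0, -0.01], "roll": 0}, {"jaw": 1, "linear": [0, 0, -0.01], "roll": 0}]'

```text
t: 9.2
tool_pos: [0.6061, -0.0027, 0.0325]
orientation: [1.277, 1.166, -1.274]
force: [1.2, 0.5, 0.5]
opening: 0.0241
```

Emit:
apply_moves --series '[{"jaw": 1, "linear": [0, 0, -0.003], "roll": 0}, {"jaw": 1, "linear": [0, 0, -0.006], "roll": 0}, {"jaw": 1, "linear": [0, 0, -0.006], "roll": 0}]'

```text
t: 9.57
tool_pos: [0.6064, 0.0011, 0.0325]
orientation: [1.277, 1.166, -1.274]
force: [1.0, -0.0, 1.1]
opening: 0.0246
```

Emit:
apply_moves --series '[{"jaw": 1, "linear": [0, 0, -0.003], "roll": 0}, {"jaw": 1, "linear": [0, 0, -0.006], "roll": 0}, {"jaw": 1, "linear": [0, 0, -0.006], "roll": 0}]'

```text
t: 9.95
tool_pos: [0.6068, 0.005, 0.0325]
orientation: [1.277, 1.166, -1.274]
force: [0.9, -0.9, 0.4]
opening: 0.024
```

Emit:
apply_moves --series '[{"jaw": 1, "linear": [0, 0, -0.003], "roll": 0}, {"jaw": 1, "linear": [0, 0, -0.006], "roll": 0}, {"jaw": 1, "linear": [0, 0, -0.006], "roll": 0}]'

```text
t: 10.32
tool_pos: [0.6071, 0.0078, 0.0325]
orientation: [1.276, 1.166, -1.275]
force: [0.3, -4.3, 0.6]
opening: 0.0242
```

Emit:
apply_moves --series '[{"jaw": 1, "linear": [0, 0, -0.003], "roll": 0}, {"jaw": 1, "linear": [0, 0, -0.006], "roll": 0}, {"jaw": 1, "linear": [0, 0, -0.006], "roll": 0}]'

```text
t: 10.7
tool_pos: [0.6073, 0.0107, 0.0325]
orientation: [1.276, 1.165, -1.275]
force: [0.8, -5.4, 0.4]
opening: 0.0243
```

Emit:
apply_moves --series '[{"jaw": 1, "linear": [0, 0, -0.003], "roll": 0}, {"jaw": 1, "linear": [0, 0, -0.006], "roll": 0}, {"jaw": 1, "linear": [0, 0, -0.006], "roll": 0}]'

```text
t: 11.08
tool_pos: [0.6076, 0.0134, 0.0325]
orientation: [1.275, 1.164, -1.276]
force: [0.3, -4.6, 0.9]
opening: 0.0244
```

Resistance starts with the lead end at jig y ≈ 0.0535, where the drum should first touch, and levels at about 5 N. The button was estimated at 0.100–0.107, so about 40 mm remain.

Emit:
apply_moves --series '[{"jaw": 1, "linear": [0, 0, -0.003], "roll": 0}, {"jaw": 1, "linear": [0, 0, -0.006], "roll": 0}, {"jaw": 1, "linear": [0, 0, -0.009], "roll": 0}, {"jaw": 1, "linear": [0, 0, -0.012], "roll": 0}, {"jaw": 1, "linear": [0, 0, -0.012], "roll": 0}]'

```text
t: 11.7
tool_pos: [0.6082, 0.0198, 0.0325]
orientation: [1.274, 1.163, -1.277]
force: [0.1, -4.6, 1.6]
opening: 0.0243
```

Emit:
apply_moves --series '[{"jaw": 1, "linear": [0, 0, -0.003], "roll": 0}, {"jaw": 1, "linear": [0, 0, -0.006], "roll": 0}, {"jaw": 1, "linear": [0, 0, -0.009], "roll": 0}, {"jaw": 1, "linear": [0, 0, -0.012], "roll": 0}, {"jaw": 1, "linear": [0, 0, -0.012], "roll": 0}]'

```text
t: 12.32
tool_pos: [0.6088, 0.0262, 0.0325]
orientation: [1.273, 1.162, -1.278]
force: [0.9, -5.3, 1.9]
opening: 0.0246
```

Emit:
apply_moves --series '[{"jaw": 1, "linear": [0, 0, -0.003], "roll": 0}, {"jaw": 1, "linear": [0, 0, -0.006], "roll": 0}, {"jaw": 1, "linear": [0, 0, -0.009], "roll": 0}, {"jaw": 1, "linear": [0, 0, -0.012], "roll": 0}, {"jaw": 1, "linear": [0, 0, -0.012], "roll": 0}]'

```text
t: 12.95
tool_pos: [0.6094, 0.0326, 0.0324]
orientation: [1.272, 1.161, -1.279]
force: [1.4, -4.9, -0.1]
opening: 0.0244
```

```bash
python3 - <<'E'
from h import *
s=read_state();print(s['tool_pos'].round(4),np.round(s['force'],2))
t=snap('top');b=snap('side')
A=cv2.resize(b['pixels'][130:280,240:370],None,fx=3,fy=3); C=cv2.resize(t['pixels'][160:230,165:265],None,fx=3.9,fy=3.9); h=np.zeros((450,800,3),np.uint8); h[:,:390]=A; h[:273,400:790]=C
cv2.imwrite('pics/mid.png',h)
E
```

```text
[0.6094 0.0326 0.0324] [ 1.36 -4.92 -0.12]
```

View pics/mid.png

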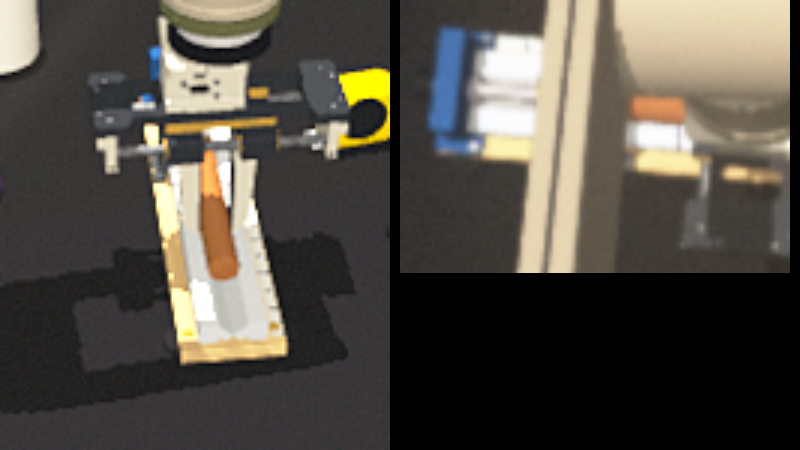

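Emit:
apply_moves --series '[{"jaw": 1, "linear": [0, 0, -0.003], "roll": 0}, {"jaw": 1, "linear": [0, 0, -0.006], "roll": 0}, {"jaw": 1, "linear": [0, 0, -0.009], "roll": 0}, {"jaw": 1, "linear": [0, 0, -0.01], "roll": 0}]'

```text
t: 13.55
tool_pos: [0.6099, 0.0375, 0.0324]
orientation: [1.271, 1.16, -1.28]
force: [-0.0, -6.8, 0.4]
opening: 0.0241
```

Emit:
apply_moves --series '[{"jaw": 1, "linear": [0, 0, -0.003], "roll": 0}, {"jaw": 1, "linear": [0, 0, -0.006], "roll": 0}, {"jaw": 1, "linear": [0, 0, -0.007], "roll": 0}]'

```text
t: 13.92
tool_pos: [0.6102, 0.0406, 0.0324]
orientation: [1.27, 1.159, -1.281]
force: [1.0, -6.6, 1.1]
opening: 0.0242
```

Emit:
apply_moves --series '[{"jaw": 1, "linear": [0, 0, -0.002], "roll": 0}, {"jaw": 1, "linear": [0, 0, -0.0035], "roll": 0}, {"jaw": 1, "linear": [0, 0, -0.0035], "roll": 0}]'

```text
t: 14.3
tool_pos: [0.6103, 0.0416, 0.0324]
orientation: [1.269, 1.157, -1.282]
force: [-0.3, -6.7, 2.6]
opening: 0.0242
```

Emit:
apply_moves --series '[{"jaw": 1, "linear": [0, 0, -0.002], "roll": 0}, {"jaw": 1, "linear": [0, 0, -0.0035], "roll": 0}, {"jaw": 1, "linear": [0, 0, -0.0035], "roll": 0}]'

```text
t: 14.68
tool_pos: [0.6104, 0.0426, 0.0324]
orientation: [1.268, 1.156, -1.283]
force: [0.9, -6.8, 2.0]
opening: 0.0248
```

Emit:
apply_moves --series '[{"jaw": 1, "linear": [0, 0, -0.002], "roll": 0}, {"jaw": 1, "linear": [0, 0, -0.0035], "roll": 0}, {"jaw": 1, "linear": [0, 0, -0.0035], "roll": 0}]'

```text
t: 15.05
tool_pos: [0.6105, 0.0436, 0.0323]
orientation: [1.267, 1.155, -1.284]
force: [0.5, -6.3, 1.7]
opening: 0.0241
```

Emit:
apply_moves --series '[{"jaw": 1, "linear": [0, 0, -0.002], "roll": 0}, {"jaw": 1, "linear": [0, 0, -0.004], "roll": 0}, {"jaw": 1, "linear": [0, 0, -0.004], "roll": 0}]'

```text
t: 15.42
tool_pos: [0.6106, 0.0449, 0.0323]
orientation: [1.266, 1.154, -1.285]
force: [-0.5, -6.3, 1.8]
opening: 0.0243
```

Emit:
apply_moves --series '[{"jaw": 1, "linear": [0, 0, -0.002], "roll": 0}, {"jaw": 1, "linear": [0, 0, -0.004], "roll": 0}, {"jaw": 1, "linear": [0, 0, -0.004], "roll": 0}]'

```text
t: 15.8
tool_pos: [0.6107, 0.0462, 0.0324]
orientation: [1.264, 1.153, -1.287]
force: [0.4, -6.9, 2.2]
opening: 0.0243
```

Emit:
apply_moves --series '[{"jaw": 1, "linear": [0, 0, -0.002], "roll": 0}, {"jaw": 1, "linear": [0, 0, -0.004], "roll": 0}, {"jaw": 1, "linear": [0, 0, -0.004], "roll": 0}]'

```text
t: 16.18
tool_pos: [0.6109, 0.0475, 0.0323]
orientation: [1.263, 1.152, -1.288]
force: [0.6, -6.2, 2.6]
opening: 0.0244
```

Emit:
apply_moves --series '[{"jaw": 1, "linear": [0, 0, -0.002], "roll": 0}, {"jaw": 1, "linear": [0, 0, -0.004], "roll": 0}, {"jaw": 1, "linear": [0, 0, -0.004], "roll": 0}]'

```text
t: 16.55
tool_pos: [0.6109, 0.0488, 0.0323]
orientation: [1.262, 1.151, -1.289]
force: [0.0, -5.6, 1.3]
opening: 0.0245
```

Emit:
apply_moves --series '[{"jaw": 1, "linear": [0, 0, -0.002], "roll": 0}, {"jaw": 1, "linear": [0, 0, -0.004], "roll": 0}, {"jaw": 1, "linear": [0, 0, -0.004], "roll": 0}]'

```text
t: 16.92
tool_pos: [0.6111, 0.0501, 0.0324]
orientation: [1.261, 1.15, -1.29]
force: [0.3, -6.6, 1.7]
opening: 0.0244
```

Emit:
apply_moves --series '[{"jaw": 1, "linear": [0, 0, -0.002], "roll": 0}, {"jaw": 1, "linear": [0, 0, -0.004], "roll": 0}, {"jaw": 1, "linear": [0, 0, -0.004], "roll": 0}]'

```text
t: 17.3
tool_pos: [0.6112, 0.0511, 0.0324]
orientation: [1.259, 1.148, -1.291]
force: [0.2, -7.1, 2.1]
opening: 0.0242
```

Emit:
apply_moves --series '[{"jaw": 1, "linear": [0, 0, -0.002], "roll": 0}, {"jaw": 1, "linear": [0, 0, -0.004], "roll": 0}, {"jaw": 1, "linear": [0, 0, -0.004], "roll": 0}]'

```text
t: 17.68
tool_pos: [0.6112, 0.0511, 0.0323]
orientation: [1.257, 1.146, -1.294]
force: [-0.9, -12.4, 2.6]
opening: 0.0245
```

Emit:
apply_moves --series '[{"jaw": 1, "linear": [0, 0, -0.002], "roll": 0}, {"jaw": 1, "linear": [0, 0, -0.004], "roll": 0}, {"jaw": 1, "linear": [0, 0, -0.004], "roll": 0}]'

```text
t: 18.05
tool_pos: [0.6112, 0.0511, 0.0323]
orientation: [1.254, 1.143, -1.296]
force: [0.3, -12.8, 2.4]
opening: 0.0247
```

Emit:
apply_moves --series '[{"jaw": 1, "linear": [0, 0, -0.002], "roll": 0}, {"jaw": 1, "linear": [0, 0, -0.004], "roll": 0}, {"jaw": 1, "linear": [0, 0, -0.004], "roll": 0}]'

```text
t: 18.42
tool_pos: [0.6111, 0.0511, 0.0323]
orientation: [1.252, 1.141, -1.299]
force: [-0.9, -11.9, 2.2]
opening: 0.0242
```

```bash
python3 -c "
from h import *
s=read_state();print(R.from_rotvec(s['orientation']).as_matrix().round(4),s['force'],s['wrist_torque'])"
```

```text
[[-0.0066  0.9954 -0.0954]
 [-0.0335 -0.0956 -0.9949]
 [-0.9994 -0.0034  0.0339]] [ -0.88146565 -11.93682354   2.23824071] [-2.03912109  0.00220323  0.1392856 ]
```

Contact: motion stopped at y = 0.0511 and force rose from about 6.5 to 12.5 N, so about 6 N is on the button. That is lead end ≈ 0.098, against about 0.10 seen earlier. Now one continuous hold of about a second.

Emit:
apply_moves --series '[{"jaw": 1, "linear": [0, 0, -0.002], "roll": 0}, {"jaw": 1, "linear": [0, 0, -0.004], "roll": 0}, {"jaw": 1, "linear": [0, 0, -0.004], "roll": 0}, {"jaw": 1, "linear": [0, 0, -0.004], "roll": 0}, {"jaw": 1, "linear": [0, 0, -0.004], "roll": 0}, {"jaw": 1, "linear": [0, 0, -0.004], "roll": 0}, {"jaw": 1, "linear": [0, 0, -0.004], "roll": 0}, {"jaw": 1, "linear": [0, 0, -0.004], "roll": 0}, {"jaw": 1, "linear": [0, 0, -0.004], "roll": 0}, {"jaw": 1, "linear": [0, 0, -0.004], "roll": 0}, {"jaw": 1, "linear": [0, 0, -0.004], "roll": 0}]'

```text
t: 19.8
tool_pos: [0.6112, 0.0511, 0.0323]
orientation: [1.249, 1.139, -1.301]
force: [-0.7, -11.8, 2.0]
opening: 0.0241
```

Emit:
apply_moves --series '[{"jaw": 1, "linear": [0, 0, 0], "roll": 0}, {"jaw": 1, "linear": [0, 0, 0], "roll": 0}, {"jaw": 0.3, "linear": [0, 0, 0], "roll": 0}, {"jaw": 0.2, "linear": [0, 0, 0], "roll": 0}, {"jaw": 0.2, "linear": [0, 0, 0], "roll": 0}, {"jaw": 0.2, "linear": [0, 0, 0], "roll": 0}, {"jaw": 0.2, "linear": [0, 0, 0], "roll": 0}, {"jaw": 0.2, "linear": [0, 0, 0], "roll": 0}]'

```text
t: 20.8
tool_pos: [0.6112, 0.0511, 0.0323]
orientation: [1.249, 1.139, -1.301]
force: [0.6, -0.3, 1.0]
opening: 0.0375
```

```bash
python3 - <<'E'
from h import *
import pickle
s=read_state(); c=snap('wrist','rel.png'); print(s['tool_pos'].round(4),s['opening'],np.round(s['force'],2))
hsv=cv2.cvtColor(c['pixels'],cv2.COLOR_BGR2HSV); m=cv2.inRange(hsv,(4,110,30),(18,255,255))
for r in(120,160,200):
    x=np.where(m[r,200:360])[0]+200
    if len(x): P=onz(c,((x[0]+x[-1])/2,r),.0357,s); print(r,x[0],x[-1],P.round(4),round(P[0]-.08706*P[1]-.60574,4))
E
```

```text
[0.6112 0.0511 0.0323] 0.037454280837900006 [ 0.62 -0.26  0.99]
120 269 292 [0.6161 0.1202 0.0357] -0.0001
160 256 309 [0.6153 0.1029 0.0357] 0.0006
200 257 309 [0.6138 0.0846 0.0357] 0.0007
```

View pics/rel.png

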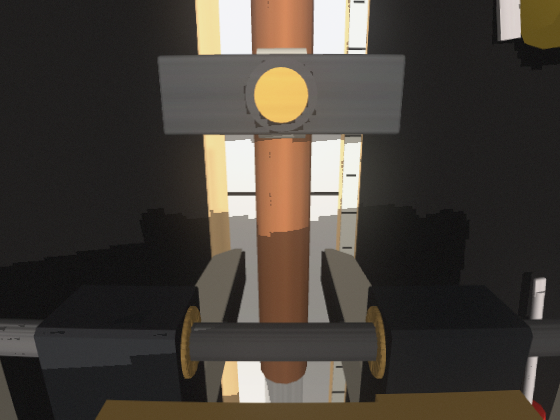

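Released: the rung is clear of both fingers and under the drum, within 0.7 mm of the groove line. I'll retreat straight up, then aside for a last look.

Emit:
apply_moves --series '[{"jaw": 0.2, "linear": [-0.02, 0, 0.005], "roll": 0}, {"jaw": 0.2, "linear": [-0.07, 0, 0.012], "roll": 0}, {"jaw": 0.2, "linear": [-0.15, 0, 0.02], "roll": 0}, {"jaw": 0.2, "linear": [-0.23, 0, 0.03], "roll": 0}, {"jaw": 0.2, "linear": [-0.3, 0, 0.05], "roll": 0}, {"jaw": 0.2, "linear": [-0.3, -0.1, 0.15], "roll": 0}, {"jaw": 0.2, "linear": [-0.3, -0.15, 0.25], "roll": 0}, {"jaw": 0.2, "linear": [-0.3, -0.2, 0.35], "roll": 0}, {"jaw": 0.2, "linear": [-0.3, -0.2, 0.45], "roll": 0}, {"jaw": 0.2, "linear": [-0.3, -0.2, 0.5], "roll": 0}, {"jaw": 0.2, "linear": [-0.3, -0.2, 0.5], "roll": 0}, {"jaw": 0.2, "linear": [-0.3, -0.2, 0.5], "roll": 0}]'

```text
t: 22.35
tool_pos: [0.4642, -0.229, 0.2244]
orientation: [1.251, 1.138, -1.301]
force: [-0.3, 1.2, -0.4]
opening: 0.0373
```

```bash
python3 - <<'E'
from h import *
t=snap('top');b=snap('side'); a=dict(np.load('top1.npz'))
f=lambda i:cv2.resize(i[160:220,165:315],None,fx=4,fy=4,interpolation=cv2.INTER_CUBIC)
h=np.zeros((600,800,3),np.uint8); h[:240,:600]=f(a['pixels']); h[245:485,:600]=f(t['pixels'])
cv2.imwrite('pics/end.png',h)
hsv=cv2.cvtColor(t['pixels'],cv2.COLOR_BGR2HSV); m=cv2.inRange(hsv,(5,120,80),(17,255,255)); m[:165]=0;m[215:]=0;m[:,:170]=0;m[:,310:]=0
x=np.where(m[180:198].sum(0)>3*255)[0]; print('rung cols',x.min(),x.max())
for u in(x.min(),x.max()):
    v=np.where(m[180:198,u])[0].mean()+180; P=onz(t,(u,v),.0357); d=P-[.612,.0726,.0357]; print(u,v,P.round(4),'jig y',round(d@[.0868,.9962,0],4),'x',round(d@[.9962,-.0868,0],4))
d=cv2.absdiff(t['pixels'],a['pixels']).max(2)
for n,(x0,y0,x1,y1) in dict(mug=(85,225,150,270),bottle=(400,220,450,255),tape=(195,108,218,150),driver=(262,122,345,138),stop=(170,165,190,205)).items(): print(n,(d[y0:y1,x0:x1]>60).sum())
E
```

```text
rung cols 202 274
202 184.0 [0.6213 0.1726 0.0357] jig y 0.1004 x 0.0006
274 190.0 [ 0.6057 -0.0046  0.0357] jig y -0.0774 x 0.0004
mug 0
bottle 1015
tape 0
driver 0
stop 0
```

View pics/end.png

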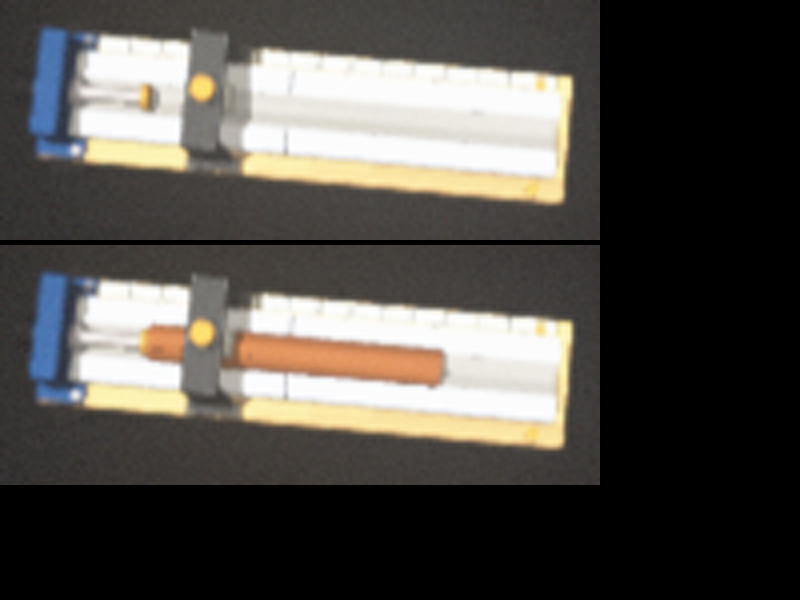

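The rung is home: its end is at the button, around (148,343), and the button's column is the same as before. The bottle area differs from the first top picture, probably because the arm or its shadow is over it. I'll check that in the side view.

```bash
python3 - <<'E'
from h import *
a=dict(np.load('side1.npz'))['pixels']; b=snap('side')['pixels']
for i in(a,b):
    m=cv2.inRange(cv2.cvtColor(i,cv2.COLOR_BGR2HSV),(5,150,60),(32,255,255)); m[:305]=0;m[:,:270]=0;m[:,320:]=0
    print(cv2.boundingRect(cv2.findNonZero(m)),(m>0).sum())
s=read_state(); print(s['t'],np.round(s['force'],2),np.abs(s['dq']).max())
E
```

```text
(278, 308, 34, 73) 1384
(278, 308, 34, 73) 1382
22.5 [-0.35  0.98 -0.56] 0.004407299860056062
```

The bottle hasn't moved: its box in the side view is identical. I'll hand in.

```bash
python3 -c "
from plant import *
print(close_job())"
```

```text
the job is handed in; nothing more can be done
None
```

The rung is home against the brass button, lying in the groove under the hold-down. I handed the job in at about 22.5 s of the 72 s allowed. `close_job` gave no verdict.

I laid the brown rung in the V-groove on the open side, slid it in under the drum at about 5–7 N, and stopped when it met the button. I then held it there for a bit over a second at about 12 N total push. About 6.5 N of that is sliding friction, so roughly 5–6 N was on the button. That figure is inferred from the wrist force, not measured directly.

**Last checks:**
- **Rung position:** its end is at jig y ≈ 0.100, where I had estimated the button to be. Its axis is within about 0.7 mm of the groove line.
- **Stop screw:** the button is at the same pixel column as before.
- **Bystanders:** the mug, tape measure and screwdriver are unchanged in the top view. The bottle's area differed there, most likely because the arm covered it, but its outline in the side view is identical.
- **Robot:** the arm is clear of everything and at rest.

**Disagreements:** the wrist view put the rung's tail about 2 cm further back than the side view did. The point where it first met the drum and the final top view both support the side view. The tool also tilted about 2° while pushing, with no visible effect on how the rung lies.

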